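# Put the scrapers back in their colour-coded slots

### The job

Tidy the scraper rack on the repair bench: the red scraper and the green scraper must each end up lying in the rack slot under the tag of its own colour, blade first and pushed fully home so that the front of the handle meets the rack. The red one lies on the bench; the green one is in one of the slots, perhaps its own and perhaps a wrong one, even the red scraper's. Leave the slot with the blue tag empty, let go of everything, and do not shift the cup, battery pack, multimeter or bit case.

Things in the scene. Friction and masses are not known exactly. Their poses are not given: they have to be found in the camera images.
- rack: fixed rack. Origin: on the bench, mid width, in the plane of the slot mouths; x into the slots, z up. Shelf in front for the handles: x -65 to 0 mm, 12 high, 250 wide. Block x 0 to 85, 32 high, clear cover; 3 level slots at y -78, 0, 78, open to -x only, each 46 wide, 73 deep, from 18 to 26 above the bench: mid blade height of a scraper whose handle lies on the shelf. Handles stop at x 0.
- tag_red: red tag, 18 x 44 x 3 mm, fixed on top of the rack above one slot; the order of the tags varies. Origin: centre of its underside, 32 mm above the bench, on the slot's centre line, 12 mm behind the slot's mouth; x points into the slot, z up. A scraper fully home has its origin at x -12, y 0, z -10 mm.
- tag_green: green tag, 18 x 44 x 3 mm, fixed on top of the rack above one slot; the order of the tags varies. Origin: centre of its underside, 32 mm above the bench, on the slot's centre line, 12 mm behind the slot's mouth; x points into the slot, z up. A scraper fully home has its origin at x -12, y 0, z -10 mm.
- tag_blue: blue tag, 18 x 44 x 3 mm, fixed on top of the rack above one slot; the order of the tags varies. Origin: centre of its underside, 32 mm above the bench, on the slot's centre line, 12 mm behind the slot's mouth; x points into the slot, z up. Its scraper is away: this slot is to stay empty.
- scraper_red: flat scraper, red handle, steel blade, 90 g. Origin: middle of the handle's front end (where the blade starts), mid thickness; x to the blade tip, y across, z up. Handle 100 mm long (x -100 to 0), 24 wide, 20 high (z -10 to 10). Blade 65 long (x 0 to 65), 40 wide (34 at the tip), 3 thick, at mid height. Starts lying on the bench, among other things.
- scraper_green: flat scraper, green handle, steel blade, 90 g. Origin: middle of the handle's front end (where the blade starts), mid thickness; x to the blade tip, y across, z up. Handle 100 mm long (x -100 to 0), 24 wide, 20 high (z -10 to 10). Blade 65 long (x 0 to 65), 40 wide (34 at the tip), 3 thick, at mid height. Starts fully home in any one of the three slots, its handle on the shelf.
- cup: aluminium cup standing on the bench beside the red scraper's handle, 56 mm wide at the rim, 52 high; origin at the centre of its underside. Not to be shifted.
- battery_pack: white two-cell battery pack lying near the red scraper's blade, 66 (x) x 42 (y) x 21 mm; origin at the centre of its underside. Not to be shifted.
- multimeter: yellow multimeter lying on the bench, 140 (x) x 72 (y) x 41 mm with its dial; origin at the centre of its underside. Not to be shifted.
- bit_case: blue case of screwdriver bits lying on the bench beside the rack, 110 (x) x 70 (y) x 31 mm; origin at the centre of its underside. Not to be shifted.
Not all that is in view belongs to the job. There is more than one size of the scraper_green; the job needs the middle-sized.

How it is judged (in metres and radians):
At the end, for the whole second after the job is handed in: Each scraper lies at rest in the slot under its own colour's tag: handle front within 6 mm of the rack face, within 7 mm of the slot's centre line, handle within 6 mm of its resting height on the shelf, in line within 7 degrees. The blue slot is then empty (x of scraper_red in the frame of tag_red above -0.018 m and y of scraper_red in the frame of tag_red between -0.007 and 0.007 m and z of scraper_red in the frame of tag_red between -0.016 and -0.004 m and angle between the x axis of scraper_red and the x axis of tag_red, either way round below 0.12 rad and linear speed of each of scraper_red, scraper_green below 0.02 m/s and x of scraper_green in the frame of tag_green above -0.018 m and y of scraper_green in the frame of tag_green between -0.007 and 0.007 m and z of scraper_green in the frame of tag_green between -0.016 and -0.004 m and angle between the x axis of scraper_green and the x axis of tag_green, either way round below 0.12 rad); the robot touches nothing.
It fails at once if the metal cup is shifted by more than 15 mm (distance of cup from where it was at the start of the episode above 0.015 m).
It fails at once if the battery pack is shifted by more than 15 mm (distance of battery_pack from where it was at the start of the episode above 0.015 m).
It fails at once if the multimeter is shifted by more than 15 mm (distance of multimeter from where it was at the start of the episode above 0.015 m).
It fails at once if the bit case is shifted by more than 15 mm (distance of bit_case from where it was at the start of the episode above 0.015 m).
It also fails if it takes over 67 s, if anything falls off the work surface, if the arm or the gripper's body presses on something with over 40 N, if the wrist force passes 120 N, or if a joint passes its speed limit or range.

### The arm

A 6-joint arm with a two-finger parallel gripper is mounted at the origin on the work surface. World frame = base frame: x ahead of the robot, y to its left, z up, the work surface at z = 0. Lengths are in mm, angles in rad, forces in N, time in s.
With the tool pointing down it reaches from about 275 to 750 mm from the base axis. Payload 10.2 kg.
Tool frame: the origin (TCP) lies midway between the tips of the shut fingers; the grasp point (between the pads) lies 19 mm behind it; z points along the fingers, y is the line along which they close (so a half turn about z gives the same grasp; the last joint's range is limited). The gripper opens to 85 mm and grips with 20 to 120 N. Pads are 22 mm wide; open, the fingers measure 114 mm over their backs; the gripper's body (76 mm by 85 mm) begins 54 mm behind the grasp point. The pads swing forward as they close: fully open they stand 13 mm farther back than shut.
Start: joints at [-1.468, 0.313, 1.498, -0, 1.331, -0.223], TCP at [168.022, -497.393, 231.294] pointing down, gripper open.
Joint ranges: [-2.94, 2.94], [-0.97, 2.17], [0.19, 2.56], [-1.23, 4.37], [0.02, 3.11], [-2.88, 2.88]. Speed limits (rad/s): [2.39, 2.39, 3.01, 3.14, 3.14, 3.14].

### API

Orientations are given as a unit quaternion [w, x, y, z].
In Python, from rig import ctrl gives the robot as it stands.
- The arm moves only by the tool arm_command, never from a script. Its argument "increments" is a list of rows, each an object with "dr": the turn, a rotation vector about the tool's x, y, z in units of pi/4 rad (1.0 is pi/4 rad), a list of three; "offset": the shift along the tool's x, y, z in units of 120 mm (1.0 is 120 mm), a list of three; "hand": the opening, from -1 (shut) to 1 (fully open). A call has 1 to 8 rows; each row shifts and turns the commanded pose from where the row before left it, along the tool's axes as they then stand; what a row does not reach is not made up. A row lasts 1/10 s, in which the tool goes at most 50 mm and 8.59 degrees, less where a joint would pass 70% of its speed; a pose out of reach is approached as far as the arm can. A call with a number of a shift or a turn outside -1 to 1 is refused whole. A call with a gripper value outside its range is refused whole. The fingers move at their own pace and stop on an object; "grip_force" is the grip in N (left out, the last holds). Time passes only in rows, so rows that do not move let the fingers close. It gives the time, the measured TCP pose, the force, the opening and the grip force at its end, in the units of the state.
- ctrl.sense(): the state, without advancing time (a new reading comes with each control period).
- ctrl.capture(name): name is "scene" or "top"; returns the picture (384x512x3 uint8, red, green, blue); there is no depth.
- ctrl.camera_info(name): a dict with "K" (3x3 intrinsics, pixels), "dist" ([k1, k2, p1, p2, k3] as OpenCV has them; the pictures are not rectified), "R" (3x3) and "t" (3): a world point X has camera coordinates R X + t. Camera axes: x right, y down, z forward; pixel columns grow to the right and rows downward; lengths in mm; the calibration is good to about 2 mm. A picture is of the moment at which its call begins. camera_info takes no time and is no camera call.
- ctrl.finish_job(): hands the job in; it is judged then, once.
The state is a dict: "time_s": time; "joints": joint angles; "dq": joint speeds; "tau": joint torques, N m; "eef_pos": TCP position; "ee_rot": TCP orientation; "force": force on the tool from outside, world axes, zero at the start; "wrist_torque": the same for the moment, N m; "grip_width": opening from 0.0 (shut) to 1.0 (fully open); "grip_force": force on a finger pad.
Only numpy, scipy, OpenCV 4.12 (cv2) and the standard library are available. Lean on these libraries where they do the work, as an engineer would, in place of code of your own. Each camera call takes 0.05 s, during which the arm holds its last target. There are 200 camera calls.

## Working session

There is one attempt and no reset: what is moved stays moved. The work goes in short steps, Python scripts to look and compute and a tool call to move; the robot and the scene stay as the last step left them, time stands still between calls to the robot, and variables do not carry over. Pictures are saved under pics/ and viewed, at most 10 in all, crops included, and the job is handed in when it is done.

Besides the shell and the picture viewer there is one more tool, called after "Request:" by a JSON object that holds its "op" and its "data", one argument or row to a line. arm_command: Moves the arm, as the interface text tells. Shifts and turns lie within -1 to 1; 1 stands for 120 mm of shift or pi/4 rad of turn. Its arguments: {"type":"object","properties":{"increments":{"type":"array"},"grip_force":{"type":"number"}},"required":["increments"]}

```bash
mkdir -p pics
python3 - <<'E'
from rig import ctrl
import cv2
for n in("scene","top"):
    cv2.imwrite(f"pics/{n}0.png",cv2.cvtColor(ctrl.capture(n),cv2.COLOR_RGB2BGR))
    c=ctrl.camera_info(n);print(n,c)
print(ctrl.sense())
E
```

```text
scene {'K': array([[496.3950508 ,   0.        , 253.22451532],
       [  0.        , 496.3950508 , 186.07907629],
       [  0.        ,   0.        ,   1.        ]]), 'dist': array([-0.21010158,  0.        ,  0.        ,  0.        ,  0.        ]), 'R': array([[-0.52930568,  0.8484229 ,  0.00375303],
       [ 0.60949321,  0.38331437, -0.6939655 ],
       [-0.59021481, -0.36503243, -0.71999847]]), 't': array([ 306.81153009, -287.24553735, 1857.25155277])}
top {'K': array([[402.2448927 ,   0.        , 257.81638928],
       [  0.        , 402.2448927 , 188.74063793],
       [  0.        ,   0.        ,   1.        ]]), 'dist': array([-0.12692532,  0.        ,  0.        ,  0.        ,  0.        ]), 'R': array([[ 0.00661717, -0.99995449,  0.00687232],
       [-0.99746489, -0.00708733, -0.07080648],
       [ 0.07085196, -0.00638636, -0.9974664 ]]), 't': array([ -22.45621755,  536.92206894, 1045.03049712])}
{'time_s': 0.1, 'joints': array([-1.46837618e+00,  3.13426572e-01,  1.49833282e+00, -1.11800695e-05,
        1.33099456e+00, -2.23410676e-01]), 'dq': array([-0.00150554, -0.00078585, -0.00154712, -0.00116435, -0.00201066,
        0.00018275]), 'tau': array([ 2.99748950e-03, -4.12895429e+01, -2.60140979e+01, -1.32220566e-04,
        3.03130590e-03,  3.19299591e-05]), 'eef_pos': array([ 168.00807364, -497.16195415,  230.7863053 ]), 'ee_rot': array([-5.79916125e-04,  9.86758228e-01,  1.62196984e-01,  2.96857844e-05]), 'force': array([-0.3119924 ,  0.07566148,  0.11331885]), 'wrist_torque': array([-0.00693869,  0.03143263, -0.01900651]), 'grip_force': 0.0, 'grip_width': 1.0019124230535255}
```

View pics/scene0.png

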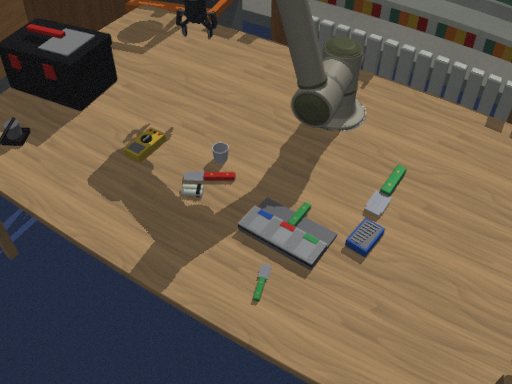

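View pics/top0.png

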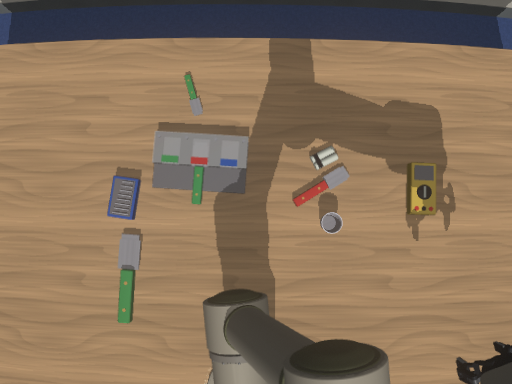

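Top view: tags from left to right are green (171,158), red (199,160) and blue (229,162). The mid-sized green scraper is in the red slot (197,185). The red scraper lies at (320,187), blade to the upper right, with the battery pack (323,157) and cup (331,223) close by.

```bash
cat > h.py <<'E'
from rig import ctrl
import cv2, numpy as np
def ray(n,px,z):
    c=ctrl.camera_info(n)
    u=cv2.undistortPoints(np.asarray(px,float).reshape(-1,1,2),c["K"],c["dist"]).reshape(-1,2)
    d=np.c_[u,np.ones(len(u))]@c["R"]; o=-c["R"].T@c["t"]
    return o+d*((z-o[2])/d[:,2])[:,None]
def hsvmask(im,lo,hi):
    h=cv2.cvtColor(im,cv2.COLOR_RGB2HSV_FULL)
    m=cv2.inRange(h,np.array(lo),np.array(hi))
    return m
LH={"red":[((0,150,70),(10,255,255)),((245,150,70),(255,255,255))],"green":[((85,130,50),(125,255,255))],"blue":[((145,150,60),(180,255,255))]}
def blobs(n,im,col,amin=25):
    m=0
    for lo,hi in LH[col]: m=m|hsvmask(im,lo,hi)
    k,l,s,c=cv2.connectedComponentsWithStats(m)
    out=[]
    for i in range(1,k):
        if s[i,4]>=amin:
            yy,xx=np.where(l==i); out.append((c[i],s[i,4],np.c_[xx,yy]))
    return out
def axis(n,p,z):
    X=ray(n,p,z)[:,:2].astype(np.float32); r=cv2.minAreaRect(X)
    c=X.mean(0); w=np.linalg.eigh(np.cov((X-c).T))[1][:,1]
    if w[0]<0:w=-w
    s=(X-c)@w
    return np.round(c,1),np.round(r[0],1),np.round(r[1],1),round(float(np.degrees(np.arctan2(w[1],w[0]))),1),np.round([s.min(),s.max()],1)
E
python3 - <<'E'
from h import *
for n in("top","scene"):
    im=ctrl.capture(n)
    for col in LH:
        for c,a,p in blobs(n,im,col):
            print(n,col,c.round(1),a,axis(n,p,35),"|z20",axis(n,p,20)[:2])
im=cv2.cvtColor(ctrl.capture("top"),cv2.COLOR_RGB2BGR)
cv2.imwrite("pics/c1.png",cv2.resize(im[110:250,140:360],None,fx=3.6,fy=3.6,interpolation=cv2.INTER_CUBIC))
im=cv2.cvtColor(ctrl.capture("scene"),cv2.COLOR_RGB2BGR)
cv2.imwrite("pics/c2.png",cv2.resize(im[130:275,170:350],None,fx=4,fy=4,interpolation=cv2.INTER_CUBIC))
E
```

```text
top red [198.8 160.3] 88 (array([609.6, 136.8], dtype=float32), array([609.2, 137.6]), array([13.2, 39.8]), 86.5, array([-19.6,  21. ])) |z20 (array([611.7, 139. ], dtype=float32), array([611.3, 139.7]))
top red [310.1 193.1] 303 (array([ 525.5, -155.5], dtype=float32), array([ 525.7, -156. ]), array([22.4, 97.2]), -58.1, array([-48. ,  49.1])) |z20 (array([ 526.4, -157.5], dtype=float32), array([ 526.6, -158.1]))
top blue [229.2 162.5] 54 (array([604.3,  56.8], dtype=float32), array([604.8,  58.5]), array([38.3, 12.9]), 88.0, array([-17.7,  21.2])) |z20 (array([606.4,  57.8], dtype=float32), array([606.9,  59.6]))
scene red [45.4 30.3] 278 (array([  175.7, -1445.3], dtype=float32), array([  175.5, -1449.8]), array([ 63.6, 270. ]), -85.8, array([-131.1,  139.8])) |z20 (array([  158.6, -1472.2], dtype=float32), array([  158.4, -1476.7]))
scene red [13.9 60.8] 94 (array([  439.7, -1353.8], dtype=float32), array([  439.4, -1353.2]), array([162.9,  32. ]), 66.0, array([-81.6,  82.3])) |z20 (array([  426.1, -1379.4], dtype=float32), array([  425.8, -1378.8]))
scene red [48.4 71. ] 116 (ar
[... 1168 characters left out ...]
9.4])) |z20 (array([607.3, 209.9], dtype=float32), array([607.4, 209.6]))
scene green [258.9 288.5] 120 (array([835.1, 176.7], dtype=float32), array([834.8, 176.4]), array([72. , 14.6]), 17.6, array([-36.4,  35.7])) |z20 (array([827. , 171.9], dtype=float32), array([826.7, 171.6]))
scene blue [265.3 214.1] 54 (array([608.3,  59.3], dtype=float32), array([607.6,  58.5]), array([37.3, 16.3]), 89.5, array([-19.7,  18.4])) |z20 (array([597.1,  52.9], dtype=float32), array([596.4,  52.1]))
scene blue [361.9 243.5] 257 (array([557.7, 346.4], dtype=float32), array([530.3, 342.1]), array([ 71. , 121.4]), -28.0, array([-88.7,  42.6])) |z20 (array([545.8, 344. ], dtype=float32), array([518. , 339.5]))
```

View pics/c1.png

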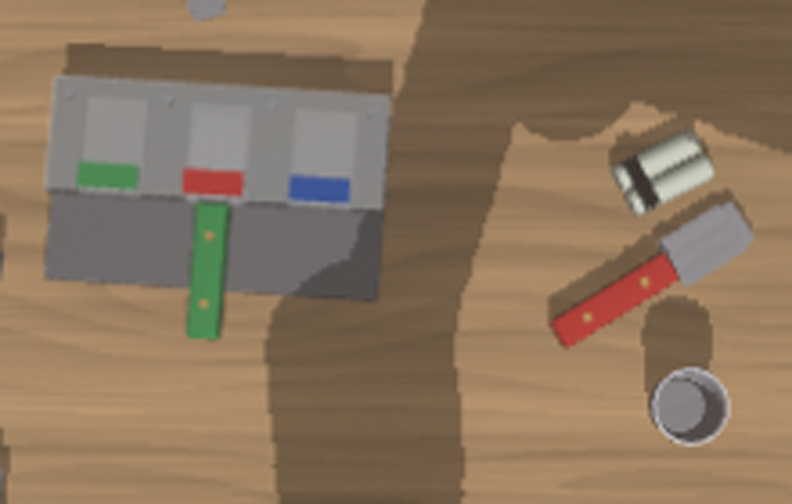

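View pics/c2.png

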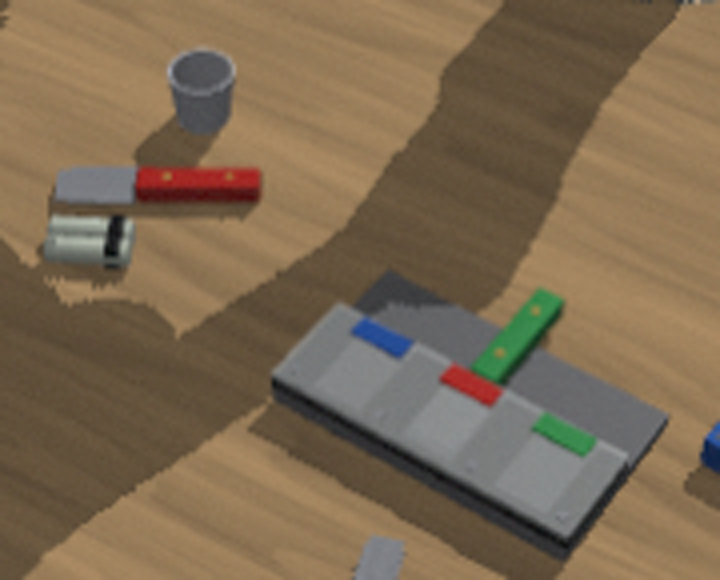

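```bash
cat >> h.py <<'E'
LH["green"]=[((75,90,40),(125,255,255))]; LH["blue"]=[((145,110,50),(180,255,255))]
from scipy.spatial.transform import Rotation as Ro
def plan(x,y,z,yaw,s=None):
    s=s or ctrl.sense(); R=Ro.from_quat(np.roll(s["ee_rot"],-1)).as_matrix()
    d=R.T@(np.array([x,y,z])-s["eef_pos"])/120
    c,n=np.cos(np.radians(yaw)),np.sin(np.radians(yaw))
    T=np.array([[c,n,0],[n,-c,0],[0,0,-1]])
    r=Ro.from_matrix(R.T@T).as_rotvec()/(np.pi/4)
    print("t",round(s["time_s"],2),"pos",s["eef_pos"].round(1),"yaw",np.degrees(np.arctan2(R[1,0],R[0,0])).round(2),"F",s["force"].round(1),"w",round(s["grip_width"],3),"gf",round(s["grip_force"],1))
    print("offset(tool axes before turning)",d.round(3),"dr",r.round(3))
E
python3 - <<'E'
from h import *
for n in("top","scene"):
    im=ctrl.capture(n)
    for col in LH:
        for c,a,p in blobs(n,im,col):
            if c[0]>90: print(n,col,c.round(1),a,"z35",axis(n,p,35)[:2],"z30",axis(n,p,30)[:4:3],"z18",axis(n,p,18)[:4:3])
print("cup",ray("top",[[331.5,222.5]],50)[0].round(0))
plan(516,142,130,-3.7)
E
```

```text
top red [198.8 160.3] 88 z35 (array([609.6, 136.8], dtype=float32), array([609.2, 137.6])) z30 (array([610.3, 137.6], dtype=float32), 86.5) z18 (array([612. , 139.3], dtype=float32), 86.5)
top red [310.2 193.2] 302 z35 (array([ 525.4, -155.5], dtype=float32), array([ 525.7, -156. ])) z30 (array([ 525.7, -156.2], dtype=float32), -58.0) z18 (array([ 526.4, -157.8], dtype=float32), -58.0)
top green [190.   86.7] 124 z35 (array([809.3, 165.1], dtype=float32), array([810.3, 165.2])) z30 (array([811. , 165.9], dtype=float32), 16.8) z18 (array([815., 168.], dtype=float32), 16.8)
top green [169.6 158.4] 90 z35 (array([614.4, 214.3], dtype=float32), array([614.1, 214.6])) z30 (array([615.2, 215.3], dtype=float32), 87.7) z18 (array([616.9, 217.9], dtype=float32), 87.7)
top green [197.3 185.2] 301 z35 (array([544.1, 139.4], dtype=float32), array([544.8, 139.4])) z30 (array([544.5, 140.1], dtype=float32), -3.5) z18 (array([545.5, 141.9], dtype=float32), -3.5)
top green [125.1 296. ] 599 z35 (array([252.3, 326.5], dtype=float32), array([252. , 326.3])) z30 (array([251.3, 328.1], dtype=float32), -
[... 3271 characters left out ...]
2), array([1208.1, -145.8])) z30 (array([1139.5, -118.2], dtype=float32), -83.5) z18 (array([1136.3, -125.2], dtype=float32), -83.5)
scene blue [264.9 213.9] 70 z35 (array([608.3,  58.1], dtype=float32), array([608.5,  58.4])) z30 (array([604.6,  56. ], dtype=float32), 88.2) z18 (array([595.6,  50.9], dtype=float32), 88.2)
scene blue [362.9 241.3] 330 z35 (array([548.7, 345.5], dtype=float32), array([529.5, 342.5])) z30 (array([544.7, 344.7], dtype=float32), -10.7) z18 (array([535.1, 342.7], dtype=float32), -10.7)
cup [ 449. -209.   50.]
t 0.4 pos [ 168.  -497.3  231.2] yaw 18.67 F [ 0.6  0.7 -0.2] w 1.0 gf 0.0
offset(tool axes before turning) [ 4.452 -4.119  0.845] dr [-0.    -0.     0.497]
```

Request:
{"op": "arm_command", "data": {
  "increments": [
    {"dr":[0,0,0],"offset":[0.27,-0.25,0.05],"hand":0.1},
    {"dr":[0,0,0],"offset":[0.27,-0.25,0.05],"hand":0.1},
    {"dr":[0,0,0],"offset":[0.27,-0.25,0.05],"hand":0.1},
    {"dr":[0,0,0],"offset":[0.27,-0.25,0.05],"hand":0.1},
    {"dr":[0,0,0],"offset":[0.27,-0.25,0.05],"hand":0.1},
    {"dr":[0,0,0],"offset":[0.27,-0.25,0.05],"hand":0.1},
    {"dr":[0,0,0],"offset":[0.27,-0.25,0.05],"hand":0.1},
    {"dr":[0,0,0],"offset":[0.27,-0.25,0.05],"hand":0.1}
  ],
  "grip_force": 50
}}

```text
time_s: 1.2
eef_pos: [337.3, -185.5, 183.3]
ee_rot: [0.0, 0.987, 0.162, 0.0]
force: [0.4, -0.5, 0.3]
grip_width: 0.553
grip_force: 0.0
```

Request:
{"op": "arm_command", "data": {
  "increments": [
    {"dr":[0,0,0],"offset":[0.27,-0.25,0.05],"hand":0.1},
    {"dr":[0,0,0],"offset":[0.27,-0.25,0.05],"hand":0.1},
    {"dr":[0,0,0],"offset":[0.27,-0.25,0.05],"hand":0.1},
    {"dr":[0,0,0],"offset":[0.27,-0.25,0.05],"hand":0.1},
    {"dr":[0,0,0],"offset":[0.27,-0.25,0.05],"hand":0.1},
    {"dr":[0,0,0.166],"offset":[0.27,-0.25,0.05],"hand":0.1},
    {"dr":[0,0,0.166],"offset":[0,0,0],"hand":0.1},
    {"dr":[0,0,0.166],"offset":[0,0,0],"hand":0.1}
  ]
}}

```text
time_s: 2.0
eef_pos: [462.9, 45.7, 147.1]
ee_rot: [-0.0, 0.999, -0.032, -0.0]
force: [-0.5, -0.2, 0.1]
grip_width: 0.548
grip_force: 0.0
```

```bash
python3 -c "
from h import *
plan(516,142,60,-3.5)"
```

```text
t 2.0 pos [462.9  45.7 147.1] yaw -3.68 F [-0.5 -0.2  0.1] w 0.548 gf 0.0
offset(tool axes before turning) [ 0.391 -0.83   0.726] dr [-0.     0.001 -0.004]
```

Request:
{"op": "arm_command", "data": {
  "increments": [
    {"dr":[0,0,0],"offset":[0.1,-0.208,0.182],"hand":0.1},
    {"dr":[0,0,0],"offset":[0.1,-0.208,0.182],"hand":0.1},
    {"dr":[0,0,0],"offset":[0.1,-0.208,0.182],"hand":0.1},
    {"dr":[0,0,0],"offset":[0.09,-0.208,0.18],"hand":0.1},
    {"dr":[0,0,0],"offset":[0,0,0],"hand":0.1}
  ]
}}

```text
time_s: 2.5
eef_pos: [514.9, 143.2, 57.6]
ee_rot: [0.0, 1.0, -0.03, -0.002]
force: [-0.6, 0.5, -0.1]
grip_width: 0.551
grip_force: 0.0
```

Run:
```python
from h import *
plan(516,142,9,-3.5)
a=ctrl.capture("top")[130:260,140:290];b=ctrl.capture("scene")[130:260,230:380]
cv2.imwrite("pics/d1.png",cv2.cvtColor(cv2.resize(np.hstack([a,b]),None,fx=2.6,fy=2.6,interpolation=2),cv2.COLOR_RGB2BGR))
```

```text
t 2.5 pos [514.9 143.2  57.6] yaw -3.38 F [-0.6  0.5 -0.1] w 0.551 gf 0.0
offset(tool axes before turning) [0.012 0.01  0.405] dr [0.    0.005 0.003]
```

View pics/d1.png

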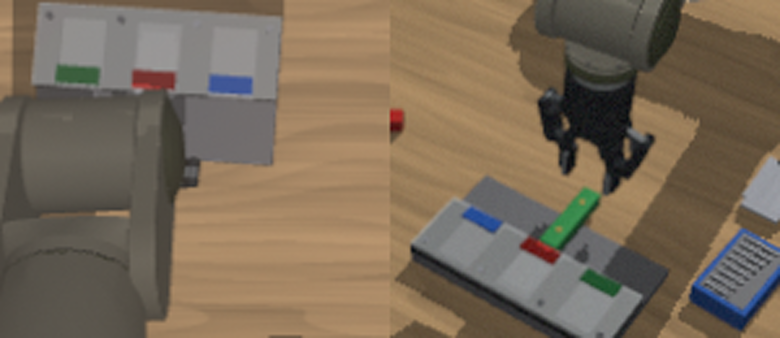

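The arm hides the top view. In the scene view (right half) the open fingers straddle the green handle's rear end at about (580,200). I'm descending and gripping.

Request:
{"op": "arm_command", "data": {
  "increments": [
    {"dr":[0,0,0],"offset":[0.01,0.008,0.2],"hand":0.1},
    {"dr":[0,0,0],"offset":[0,0,0.2],"hand":0.1},
    {"dr":[0,0,0],"offset":[0,0,0],"hand":-1},
    {"dr":[0,0,0],"offset":[0,0,0],"hand":-1},
    {"dr":[0,0,0],"offset":[0,0,0],"hand":-1},
    {"dr":[0,0,0],"offset":[0,0,0],"hand":-1}
  ]
}}

```text
time_s: 3.2
eef_pos: [517.3, 140.1, 13.7]
ee_rot: [-0.0, 1.0, -0.031, 0.001]
force: [-0.4, -0.7, 0.7]
grip_width: 0.27
grip_force: 51.8
```

```bash
python3 -c "
from h import *
plan(516,142,9,-3.5)"
```

```text
t 3.2 pos [517.3 140.1  13.7] yaw -3.53 F [-0.4 -0.7  0.7] w 0.27 gf 51.8
offset(tool axes before turning) [-0.012 -0.015  0.039] dr [-0.    -0.003 -0.001]
```

Request:
{"op": "arm_command", "data": {
  "increments": [
    {"dr":[0,0,0],"offset":[0,0,-0.008],"hand":-1},
    {"dr":[0,0,0],"offset":[-0.05,0,0],"hand":-1}
  ]
}}

```text
time_s: 3.4
eef_pos: [511.2, 140.5, 13.9]
ee_rot: [-0.0, 1.0, -0.031, 0.001]
force: [-0.9, -0.1, 0.2]
grip_width: 0.268
grip_force: 51.8
```

```bash
python3 -c "
from h import *
plan(435,147,14,-3.5)"
```

```text
t 3.4 pos [511.2 140.5  13.9] yaw -3.53 F [-0.9 -0.1  0.2] w 0.268 gf 51.8
offset(tool axes before turning) [-0.637 -0.015 -0.002] dr [-0.    -0.002 -0.001]
```

Request:
{"op": "arm_command", "data": {
  "increments": [
    {"dr":[0,0,0],"offset":[-0.15,0,0],"hand":-1},
    {"dr":[0,0,0],"offset":[-0.15,0,0],"hand":-1},
    {"dr":[0,0,0],"offset":[-0.15,0,0],"hand":-1},
    {"dr":[0,0,0],"offset":[-0.15,0,-0.01],"hand":-1},
    {"dr":[0,0,0],"offset":[0,-0.15,0],"hand":-1},
    {"dr":[0,0,0],"offset":[0,-0.2,0],"hand":-1},
    {"dr":[0,0,0],"offset":[0,-0.2,0],"hand":-1},
    {"dr":[0,0,0],"offset":[0,-0.1,0],"hand":-1}
  ]
}}

```text
time_s: 4.2
eef_pos: [443.3, 224.2, 14.7]
ee_rot: [-0.0, 1.0, -0.03, 0.0]
force: [0.4, 0.6, -0.8]
grip_width: 0.266
grip_force: 51.8
```

Request:
{"op": "arm_command", "data": {
  "increments": [
    {"dr":[0,0,0],"offset":[0,0,0],"hand":-1}
  ]
}}

```text
time_s: 4.3
eef_pos: [443.4, 223.7, 14.6]
ee_rot: [-0.0, 1.0, -0.03, 0.0]
force: [-0.4, -0.5, 0.1]
grip_width: 0.267
grip_force: 51.8
```

Run:
```python
from h import *
# home pose of the grasp in the green slot: in-situ grasp + 78 along rack y
a=np.radians(-3.53); ex=np.array([np.cos(a),np.sin(a)]); ey=np.array([-ex[1],ex[0]])
g=np.array([517.2,140.1])+78*ey; print("goal",g)
plan(*g,13.9,-3.53)
im=ctrl.capture("scene")
for c,ar,p in blobs("scene",im,"green"):
    if c[1]>100: print(c.round(1),ar,axis("scene",p,30))
b=im[130:280,230:400]
cv2.imwrite("pics/d2.png",cv2.cvtColor(cv2.resize(b,None,fx=3.5,fy=3.5,interpolation=2),cv2.COLOR_RGB2BGR))
```

```text
goal [522.00254996 217.95201034]
t 4.3 pos [443.4 223.7  14.6] yaw -3.41 F [-0.4 -0.5  0.1] w 0.267 gf 51.8
offset(tool axes before turning) [0.657 0.009 0.006] dr [-0.    -0.     0.003]
[393.1 179.9] 332 (array([264.4, 330.6], dtype=float32), array([260.6, 330.8]), array([ 35.7, 147.5]), -2.3, array([-77.6,  70.1]))
[334.4 209.7] 192 (array([480.3, 223.1], dtype=float32), array([477. , 223.8]), array([ 26.8, 100.4]), 1.2, array([-53.6,  47.1]))
[310.8 238.2] 74 (array([613.4, 212.8], dtype=float32), array([613.2, 212.2]), array([41.5, 17.3]), 89.3, array([-21.3,  20.2]))
[258.9 288.6] 135 (array([832.6, 175.3], dtype=float32), array([832., 175.]), array([73.7, 15.5]), 17.9, array([-37.4,  36.2]))
```

View pics/d2.png

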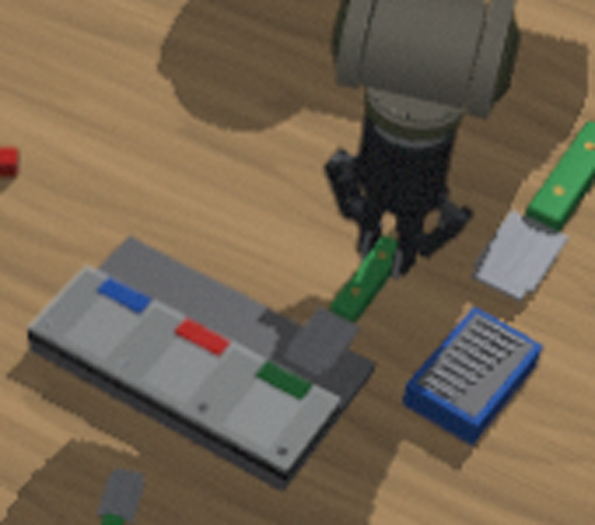

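The green scraper is held level, with its blade pointing at the green slot and the tip near (310,360) in the crop. I'm pushing it in.

Request:
{"op": "arm_command", "data": {
  "increments": [
    {"dr":[0,0,0],"offset":[0.1,0.009,0.004],"hand":-1},
    {"dr":[0,0,0],"offset":[0.12,0,0],"hand":-1},
    {"dr":[0,0,0],"offset":[0.12,0,0],"hand":-1},
    {"dr":[0,0,0],"offset":[0.12,0,0],"hand":-1}
  ]
}}

```text
time_s: 4.75
eef_pos: [500.1, 217.1, 14.1]
ee_rot: [0.0, 1.0, -0.031, 0.0]
force: [-0.2, 0.6, -0.6]
grip_width: 0.264
grip_force: 51.9
```

```bash
python3 -c "
from h import *
plan(522,218,13.9,-3.53)"
```

```text
t 4.75 pos [500.1 217.1  14.1] yaw -3.6 F [-0.2  0.6 -0.6] w 0.264 gf 51.9
offset(tool axes before turning) [ 0.181 -0.019  0.001] dr [ 0.    -0.    -0.002]
```

Request:
{"op": "arm_command", "data": {
  "increments": [
    {"dr":[0,0,0],"offset":[0.08,0,0],"hand":-1},
    {"dr":[0,0,0],"offset":[0.08,0,0],"hand":-1},
    {"dr":[0,0,0],"offset":[0.02,0,0],"hand":-1},
    {"dr":[0,0,0],"offset":[0.01,0,0],"hand":-1},
    {"dr":[0,0,0],"offset":[0.005,0,0],"hand":-1}
  ]
}}

```text
time_s: 5.25
eef_pos: [521.8, 216.9, 14.0]
ee_rot: [0.0, 1.0, -0.031, -0.0]
force: [0.4, 0.2, -1.3]
grip_width: 0.269
grip_force: 51.9
```

```bash
python3 -c "
from h import *
plan(522,218,13.9,-3.53)"
```

```text
t 5.25 pos [521.8 216.9  14. ] yaw -3.52 F [ 0.4  0.2 -1.3] w 0.269 gf 51.9
offset(tool axes before turning) [ 0.001 -0.009  0.001] dr [0.    0.001 0.   ]
```

Request:
{"op": "arm_command", "data": {
  "increments": [
    {"dr":[0,0,0],"offset":[0.01,0,0],"hand":-1},
    {"dr":[0,0,0],"offset":[0.008,0,0],"hand":-1}
  ]
}}

```text
time_s: 5.45
eef_pos: [522.9, 217.0, 13.8]
ee_rot: [0.0, 1.0, -0.031, -0.002]
force: [-7.8, 0.5, 1.9]
grip_width: 0.262
grip_force: 52.2
```

```bash
python3 -c "
from h import *
plan(522,218,13.9,-3.53)"
```

```text
t 5.45 pos [522.9 217.   13.8] yaw -3.51 F [-7.8  0.5  1.9] w 0.262 gf 52.2
offset(tool axes before turning) [-0.008 -0.008 -0.001] dr [0.    0.004 0.001]
```

Request:
{"op": "arm_command", "data": {
  "increments": [
    {"dr":[0,0,0],"offset":[0,0,0],"hand":0.1},
    {"dr":[0,0,0],"offset":[0,0,0],"hand":0.1},
    {"dr":[0,0,0],"offset":[0,0,0],"hand":0.1},
    {"dr":[0,0,0],"offset":[0,0,-0.2],"hand":0.1},
    {"dr":[0,0,0],"offset":[0,0,-0.3],"hand":0.1},
    {"dr":[0,0,0],"offset":[0,0,-0.3],"hand":0.1},
    {"dr":[0,0,0],"offset":[0,0,-0.2],"hand":0.1}
  ]
}}

```text
time_s: 6.15
eef_pos: [524.9, 216.9, 136.8]
ee_rot: [-0.0, 1.0, -0.031, 0.002]
force: [0.0, -0.3, -1.5]
grip_width: 0.549
grip_force: 0.0
```

Request:
{"op": "arm_command", "data": {
  "increments": [
    {"dr":[0,0,0],"offset":[0.012,0.36,0],"hand":0.1},
    {"dr":[0,0,0],"offset":[0.012,0.36,0],"hand":0.1},
    {"dr":[0,0,0],"offset":[0.012,0.36,0],"hand":0.1},
    {"dr":[0,0,0],"offset":[0.012,0.36,0],"hand":0.1},
    {"dr":[0,0,0],"offset":[0.012,0.36,0],"hand":0.1},
    {"dr":[0,0,0],"offset":[0.012,0.36,0],"hand":0.1},
    {"dr":[0,0,0],"offset":[0.012,0.36,0],"hand":0.1},
    {"dr":[0,0,0],"offset":[0.012,0.36,0],"hand":0.1}
  ]
}}

```text
time_s: 6.95
eef_pos: [514.3, -130.7, 134.4]
ee_rot: [0.0, 1.0, -0.031, 0.0]
force: [0.6, 0.9, 0.1]
grip_width: 0.555
grip_force: 0.0
```

Request:
{"op": "arm_command", "data": {
  "increments": [
    {"dr":[0,0,0.174],"offset":[0,0,0],"hand":0.1},
    {"dr":[0,0,0.174],"offset":[0,0,0],"hand":0.1},
    {"dr":[0,0,0.174],"offset":[0,0,0],"hand":0.1},
    {"dr":[0,0,0.174],"offset":[0,0,0],"hand":0.1},
    {"dr":[0,0,0.174],"offset":[0,0,0],"hand":0.1},
    {"dr":[0,0,0.174],"offset":[0,0,0],"hand":0.1},
    {"dr":[0,0,0.174],"offset":[0,0,0],"hand":0.1},
    {"dr":[0,0,0],"offset":[0,0,0],"hand":0.1}
  ]
}}

```text
time_s: 7.75
eef_pos: [514.6, -128.9, 134.2]
ee_rot: [0.0, 0.873, -0.488, 0.0]
force: [-0.1, -0.3, 0.4]
grip_width: 0.546
grip_force: 0.0
```

Run:
```python
from h import *
plan(513.5,-129.5,60,-58.3)
for n in("top","scene"):
    im=ctrl.capture(n)
    for col in("green","red"):
        for c,ar,p in blobs(n,im,col):
            if c[1]>100 and c[0]>150: print(n,col,c.round(1),ar,axis(n,p,30),axis(n,p,18)[0])
```

```text
t 7.75 pos [ 514.6 -128.9  134.2] yaw -58.4 F [-0.1 -0.3  0.4] w 0.546 gf 0.0
offset(tool axes before turning) [-0.001  0.01   0.618] dr [-0.    -0.001 -0.002]
top green [166.2 158.1] 51 (array([616. , 224.5], dtype=float32), array([615.4, 223.1]), array([27.4, 14.7]), 88.1, array([-15.4,  11.7])) [617.7 227.2]
top green [167.2 186. ] 170 (array([541.8, 219.9], dtype=float32), array([552.2, 216.8]), array([22.4, 95.6]), 3.1, array([-37.3,  58.6])) [542.7 222.5]
top red [203.4 160.7] 32 (array([609.5, 125.3], dtype=float32), array([609.9, 127.6]), array([13.3, 18.6]), 84.5, array([-7.6, 11.1])) [611.2 126.9]
scene green [393.2 179.9] 333 (array([264.4, 330.8], dtype=float32), array([260.6, 331.4]), array([ 36.5, 147.4]), -2.4, array([-77.7,  70. ])) [251.8 328.7]
scene green [318.7 229.1] 296 (array([571.6, 216.8], dtype=float32), array([564.9, 221.2]), array([ 40.8, 117. ]), -3.4, array([-65.4,  50.6])) [562.2 213.4]
scene green [258.9 288.5] 136 (array([832.4, 175.2], dtype=float32), array([832., 175.]), array([73.7, 15.5]), 18.0, array([-37.3,  36.4])) [825.9 171.4]
scene red [219.  175.6] 244 (array([ 545. , -149.3], dtype=float32), array([ 546.5, -148.7]), array([35.9, 96.2]), -57.4, array([-47.7,  48.3])) [ 535.4 -156.7]
scene red [287.1 225.8] 62 (array([609.5, 133.5], dtype=float32), array([609.3, 133.5]), array([41.3, 14.4]), 88.2, array([-20.6,  20.8])) [600.5 129.2]
```

Request:
{"op": "arm_command", "data": {
  "increments": [
    {"dr":[0,0,0],"offset":[0,0.008,0.3],"hand":0.1},
    {"dr":[0,0,0],"offset":[0,0,0.3],"hand":0.1},
    {"dr":[0,0,0],"offset":[0,0,0.25],"hand":0.1},
    {"dr":[0,0,0],"offset":[0,0,0.1],"hand":0.1},
    {"dr":[0,0,0],"offset":[0,0,0.05],"hand":0.1},
    {"dr":[0,0,0],"offset":[0,0,0],"hand":0.1}
  ]
}}

```text
time_s: 8.45
eef_pos: [514.0, -129.5, 14.4]
ee_rot: [-0.0, 0.873, -0.487, 0.0]
force: [-0.2, -0.1, 1.3]
grip_width: 0.549
grip_force: 0.0
```

Run:
```python
from h import *
plan(513.5,-129.5,5,-58.3)
a=ctrl.capture("top")[130:260,260:400];b=ctrl.capture("scene")[110:240,150:290]
cv2.imwrite("pics/d3.png",cv2.cvtColor(cv2.resize(np.hstack([a,b]),None,fx=2.8,fy=2.8,interpolation=2),cv2.COLOR_RGB2BGR))
```

```text
t 8.45 pos [ 514.  -129.5   14.4] yaw -58.28 F [-0.2 -0.1  1.3] w 0.549 gf 0.0
offset(tool axes before turning) [-0.002  0.004  0.079] dr [-0.    -0.001  0.001]
```

View pics/d3.png

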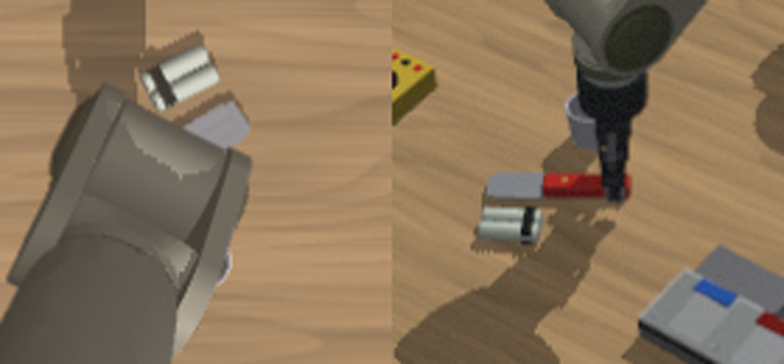

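In the scene view the fingers straddle the red handle near its rear end at (615,185), clear of the cup and battery pack. Next I lower the last 8 mm, grip and lift.

Request:
{"op": "arm_command", "data": {
  "increments": [
    {"dr":[0,0,0],"offset":[0,0,0.07],"hand":0.1},
    {"dr":[0,0,0],"offset":[0,0,0],"hand":-1},
    {"dr":[0,0,0],"offset":[0,0,0],"hand":-1},
    {"dr":[0,0,0],"offset":[0,0,0],"hand":-1},
    {"dr":[0,0,0],"offset":[0,0,0],"hand":-1},
    {"dr":[0,0,0],"offset":[0,0,0],"hand":-1}
  ]
}}

```text
time_s: 9.15
eef_pos: [513.8, -129.4, 5.9]
ee_rot: [-0.0, 0.873, -0.487, 0.0]
force: [-0.6, 0.9, 1.6]
grip_width: 0.268
grip_force: 48.8
```

Run:
```python
from h import *
plan(513.5,-129.5,5,-58.3)
```

```text
t 9.15 pos [ 513.8 -129.4    5.9] yaw -58.32 F [-0.6  0.9  1.6] w 0.268 gf 48.8
offset(tool axes before turning) [-0.001  0.003  0.007] dr [-0.    -0.    -0.001]
```

Request:
{"op": "arm_command", "data": {
  "increments": [
    {"dr":[0,0,0],"offset":[0,0,-0.15],"hand":-1},
    {"dr":[0,0,0],"offset":[0,0,-0.25],"hand":-1},
    {"dr":[0,0,0],"offset":[0,0,-0.25],"hand":-1},
    {"dr":[0,0,0],"offset":[0,0,-0.15],"hand":-1}
  ]
}}

```text
time_s: 9.55
eef_pos: [514.1, -129.5, 103.7]
ee_rot: [-0.0, 0.873, -0.487, 0.001]
force: [1.2, -0.1, -0.8]
grip_width: 0.263
grip_force: 48.8
```

Request:
{"op": "arm_command", "data": {
  "increments": [
    {"dr":[0,0,-0.174],"offset":[0,0,0],"hand":-1},
    {"dr":[0,0,-0.174],"offset":[0,0,0],"hand":-1},
    {"dr":[0,0,-0.174],"offset":[0,0,0],"hand":-1},
    {"dr":[0,0,-0.174],"offset":[0,0,0],"hand":-1},
    {"dr":[0,0,-0.174],"offset":[0,0,0],"hand":-1},
    {"dr":[0,0,-0.174],"offset":[0,0,0],"hand":-1},
    {"dr":[0,0,-0.174],"offset":[0,0,0],"hand":-1},
    {"dr":[0,0,0],"offset":[0,0,0],"hand":-1}
  ]
}}

```text
time_s: 10.35
eef_pos: [513.5, -129.3, 101.5]
ee_rot: [-0.0, 1.0, -0.03, -0.0]
force: [-0.4, -0.2, -1.5]
grip_width: 0.265
grip_force: 48.8
```

Run:
```python
from h import *
plan(427.4,145.6,70,-3.53)
```

```text
t 10.35 pos [ 513.5 -129.3  101.5] yaw -3.45 F [-0.4 -0.2 -1.5] w 0.265 gf 48.8
offset(tool axes before turning) [-0.854 -2.243  0.263] dr [-0.     0.001  0.002]
```

Request:
{"op": "arm_command", "data": {
  "increments": [
    {"dr":[0,0,0],"offset":[-0.285,0,0],"hand":-1},
    {"dr":[0,0,0],"offset":[-0.285,-0.1,0],"hand":-1},
    {"dr":[0,0,0],"offset":[-0.284,-0.2,0],"hand":-1},
    {"dr":[0,0,0],"offset":[0,-0.35,0],"hand":-1},
    {"dr":[0,0,0],"offset":[0,-0.35,0],"hand":-1},
    {"dr":[0,0,0],"offset":[0,-0.35,0],"hand":-1},
    {"dr":[0,0,0],"offset":[0,-0.35,0],"hand":-1},
    {"dr":[0,0,0],"offset":[0,-0.35,0.1],"hand":-1}
  ]
}}

```text
time_s: 11.15
eef_pos: [427.2, 124.3, 90.7]
ee_rot: [-0.0, 0.999, -0.033, 0.002]
force: [1.5, 0.1, -0.6]
grip_width: 0.266
grip_force: 48.8
```

Request:
{"op": "arm_command", "data": {
  "increments": [
    {"dr":[0,0,0],"offset":[0,-0.193,0.1],"hand":-1},
    {"dr":[0,0,0],"offset":[0,0,0.2],"hand":-1},
    {"dr":[0,0,0],"offset":[0,0,0.2],"hand":-1},
    {"dr":[0,0,0],"offset":[0,0,0.08],"hand":-1},
    {"dr":[0,0,0],"offset":[0,0,0],"hand":-1},
    {"dr":[0,0,0],"offset":[0,0,0],"hand":-1}
  ]
}}

```text
time_s: 11.75
eef_pos: [428.4, 145.5, 20.8]
ee_rot: [-0.0, 1.0, -0.031, 0.001]
force: [0.4, -0.3, -0.2]
grip_width: 0.268
grip_force: 48.9
```

Run:
```python
from h import *
plan(517.2,140.1,18.5,-3.53)
im=ctrl.capture("scene")
for c,ar,p in blobs("scene",im,"red"):
    if c[1]>100: print(c.round(1),ar,axis("scene",p,30))
b=im[150:280,230:370]
cv2.imwrite("pics/d4.png",cv2.cvtColor(cv2.resize(b,None,fx=4.5,fy=4.5,interpolation=2),cv2.COLOR_RGB2BGR))
```

```text
t 11.75 pos [428.4 145.5  20.8] yaw -3.61 F [ 0.4 -0.3 -0.2] w 0.268 gf 48.9
offset(tool axes before turning) [ 0.741 -0.002  0.02 ] dr [-0.    -0.001 -0.002]
[312.5 196.5] 189 (array([467.3, 143. ], dtype=float32), array([463. , 143.8]), array([ 27.4, 102.4]), -0.3, array([-55.6,  46.9]))
[287.3 225.9] 61 (array([609.2, 134.2], dtype=float32), array([608.5, 134.8]), array([38.9, 16. ]), 86.3, array([-18.7,  19.9]))
```

View pics/d4.png

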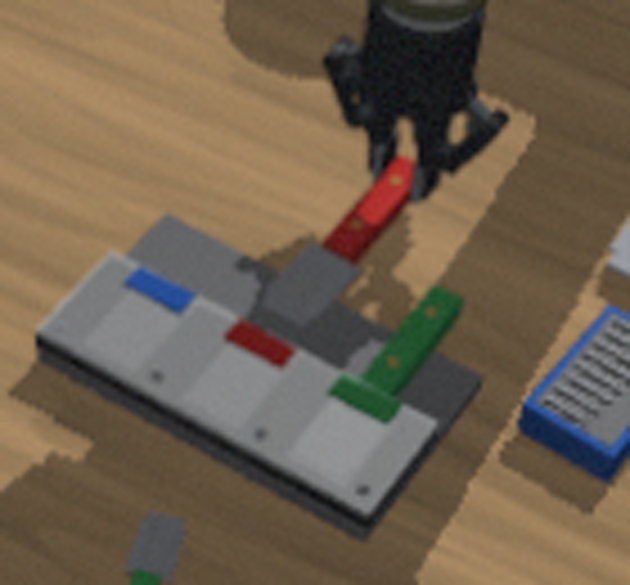

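The green scraper is seated under the green tag at (365,395). The red one is level and points at the red slot, with its blade tip near (285,310). I'm inserting it.

Request:
{"op": "arm_command", "data": {
  "increments": [
    {"dr":[0,0,0],"offset":[0.1,0,0.018],"hand":-1},
    {"dr":[0,0,0],"offset":[0.13,0,0],"hand":-1},
    {"dr":[0,0,0],"offset":[0.12,0,0],"hand":-1},
    {"dr":[0,0,0],"offset":[0.12,0,0],"hand":-1}
  ]
}}

```text
time_s: 12.2
eef_pos: [484.9, 142.3, 18.9]
ee_rot: [-0.0, 1.0, -0.031, 0.0]
force: [-1.1, 2.5, -0.3]
grip_width: 0.264
grip_force: 48.6
```

Run:
```python
from h import *
plan(517.2,140.1,18.5,-3.53)
```

```text
t 12.2 pos [484.9 142.3  18.9] yaw -3.53 F [-1.1  2.5 -0.3] w 0.264 gf 48.6
offset(tool axes before turning) [0.27  0.002 0.003] dr [-0.001 -0.001 -0.   ]
```

Request:
{"op": "arm_command", "data": {
  "increments": [
    {"dr":[0,0,0],"offset":[0.08,0,0],"hand":-1},
    {"dr":[0,0,0],"offset":[0.08,0,0],"hand":-1},
    {"dr":[0,0,0],"offset":[0.05,0,0],"hand":-1},
    {"dr":[0,0,0],"offset":[0.02,0,0],"hand":-1},
    {"dr":[0,0,0],"offset":[0,0,0],"hand":-1}
  ]
}}

```text
time_s: 12.7
eef_pos: [512.2, 140.5, 18.1]
ee_rot: [-0.0, 1.0, -0.031, 0.001]
force: [1.6, 2.8, -0.4]
grip_width: 0.265
grip_force: 48.5
```

Run:
```python
from h import *
plan(517.2,140.1,18.5,-3.53)
```

```text
t 12.7 pos [512.2 140.5  18.1] yaw -3.51 F [ 1.6  2.8 -0.4] w 0.265 gf 48.5
offset(tool axes before turning) [ 0.042  0.001 -0.004] dr [-0.    -0.001  0.   ]
```

Request:
{"op": "arm_command", "data": {
  "increments": [
    {"dr":[0,0,0],"offset":[0.016,0,0],"hand":-1},
    {"dr":[0,0,0],"offset":[0.016,0,0],"hand":-1}
  ]
}}

```text
time_s: 12.9
eef_pos: [514.8, 140.3, 17.8]
ee_rot: [0.0, 1.0, -0.031, -0.001]
force: [-12.9, 3.6, 9.3]
grip_width: 0.266
grip_force: 49.7
```

Request:
{"op": "arm_command", "data": {
  "increments": [
    {"dr":[0,0,0],"offset":[0.01,0,0],"hand":-1}
  ]
}}

```text
time_s: 13.0
eef_pos: [515.1, 140.2, 17.8]
ee_rot: [0.0, 1.0, -0.031, -0.002]
force: [-13.2, -1.7, 5.5]
grip_width: 0.264
grip_force: 49.3
```

Request:
{"op": "arm_command", "data": {
  "increments": [
    {"dr":[0,0,0],"offset":[0.01,0,0],"hand":-1}
  ]
}}

```text
time_s: 13.1
eef_pos: [515.1, 140.2, 17.8]
ee_rot: [0.0, 1.0, -0.031, -0.004]
force: [-19.0, 2.4, 15.2]
grip_width: 0.265
grip_force: 50.6
```

Firm contact: −19 N with no further travel. I'm releasing, rising and swinging away for a check.

Request:
{"op": "arm_command", "data": {
  "increments": [
    {"dr":[0,0,0],"offset":[-0.01,0,0],"hand":-1},
    {"dr":[0,0,0],"offset":[0,0,0],"hand":0.1},
    {"dr":[0,0,0],"offset":[0,0,0],"hand":0.1},
    {"dr":[0,0,0],"offset":[0,0,0],"hand":0.1},
    {"dr":[0,0,0],"offset":[0,0,-0.2],"hand":0.1},
    {"dr":[0,0,0],"offset":[0,0,-0.3],"hand":0.1},
    {"dr":[0,0,0],"offset":[0,0,-0.3],"hand":0.1},
    {"dr":[0,0,0],"offset":[0,0,-0.2],"hand":0.1}
  ]
}}

```text
time_s: 13.9
eef_pos: [517.6, 140.0, 140.5]
ee_rot: [-0.0, 1.0, -0.031, 0.002]
force: [0.5, 0.1, -0.9]
grip_width: 0.549
grip_force: 0.0
```

Request:
{"op": "arm_command", "data": {
  "increments": [
    {"dr":[0,0,0],"offset":[-0.1,0.35,0],"hand":0.1},
    {"dr":[0,0,0],"offset":[-0.1,0.35,0],"hand":0.1},
    {"dr":[0,0,0],"offset":[-0.1,0.35,0],"hand":0.1},
    {"dr":[0,0,0],"offset":[-0.1,0.35,0],"hand":0.1},
    {"dr":[0,0,0],"offset":[-0.1,0.35,0],"hand":0.1},
    {"dr":[0,0,0],"offset":[-0.1,0.35,0],"hand":0.1},
    {"dr":[0,0,0],"offset":[-0.1,0.35,0],"hand":0.1},
    {"dr":[0,0,0],"offset":[-0.1,0.35,0],"hand":0.1}
  ]
}}

```text
time_s: 14.7
eef_pos: [399.6, -191.2, 138.2]
ee_rot: [0.0, 1.0, -0.031, 0.0]
force: [0.5, 0.2, -0.7]
grip_width: 0.546
grip_force: 0.0
```

Run:
```python
from h import *
plan(517.2,140.1,18.5,-3.53)
A=[]
for n in("top","scene"):
    im=ctrl.capture(n)
    for col in("green","red","blue"):
        for c,ar,p in blobs(n,im,col):
            if 120<c[1]<260 and 150<c[0]<350: print(n,col,c.round(1),ar,"z30",axis(n,p,30),"z35",axis(n,p,35)[0])
    A.append(im[120:250,140:290] if n=="top" else im[140:270,220:370])
cv2.imwrite("pics/d5.png",cv2.cvtColor(cv2.resize(np.hstack(A),None,fx=2.6,fy=2.6,interpolation=2),cv2.COLOR_RGB2BGR))
```

```text
t 14.7 pos [ 399.6 -191.2  138.2] yaw -3.54 F [ 0.5  0.2 -0.7] w 0.546 gf 0.0
offset(tool axes before turning) [ 0.807 -2.816  0.996] dr [ 0.001 -0.001 -0.   ]
top green [169.6 158.4] 90 z30 (array([615.2, 215.3], dtype=float32), array([614.9, 215.7]), array([13.4, 40.4]), 87.7, array([-20. ,  20.8])) z35 [614.4 214.3]
top green [168.6 182.3] 296 z30 (array([551.7, 216.5], dtype=float32), array([551.7, 216.5]), array([22.9, 97.9]), -2.8, array([-49. ,  48.8])) z35 [551.3 215.4]
top red [197.6 185.4] 240 z30 (array([543.9, 139.3], dtype=float32), array([547.1, 138.8]), array([20.3, 95.1]), -3.6, array([-44.3,  50.9])) z35 [543.5 138.6]
top blue [228.5 162.2] 96 z30 (array([605.7,  58.9], dtype=float32), array([606.3,  59. ]), array([15.9, 39.6]), 85.6, array([-20.3,  20.5])) z35 [605.   58.6]
scene green [318.3 229. ] 312 z30 (array([571.7, 215.8], dtype=float32), array([563.1, 213.8]), array([ 43.1, 117.5]), -3.4, array([-67.2,  50.9])) z35 [575.6 217.2]
scene red [295.9 216.9] 277 z30 (array([565.7, 138.9], dtype=float32), array([560.3, 140.8]), array([ 38. , 116.4]), -5.2, array([-63.8,  52.1])) z35 [569.6 140.7]
scene blue [265. 214.] 69 z30 (array([604.7,  56.3], dtype=float32), array([604.7,  56.2]), array([42.6, 16.4]), 89.5, array([-21.4,  21.4])) z35 [608.4  58.4]
```

View pics/d5.png

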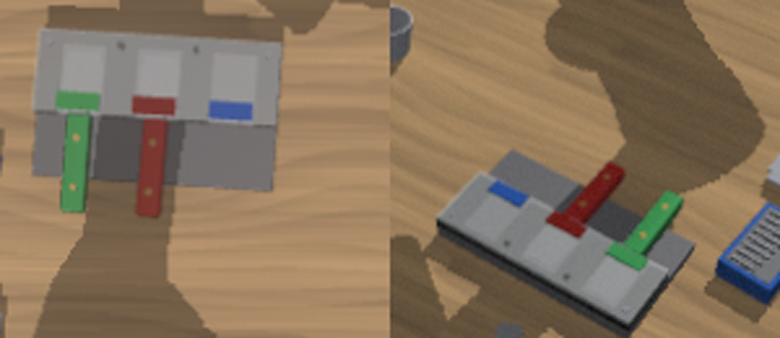

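Both handles sit flush with the rack under their own tags: green at (77,110) and red at (152,120) in the left half. The blue slot is empty. The rear ends and yaw match the original seated pose to within about 3 mm and 1°.

```bash
python3 -c "
from rig import ctrl
print(ctrl.finish_job())"
```

```text
the job is handed in; nothing more can be done
None
```

I handed the job in: the red and green scrapers are each fully home under their own tags, the blue slot is empty, and the gripper is open and clear; `finish_job()` returned no verdict, so this rests on my last pictures, taken at 14.7 s.

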